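# Clip a sample tube into the tube rotator

## Robot

A 6-joint arm with a two-finger parallel gripper is mounted at the origin on a cart in front of the work surface, level with it; the furniture and walls round the work are solid. World frame = base frame: x ahead of the robot, y to its left, z up, the work surface at z = 0. Lengths are in m, angles in rad, forces in N, time in s.
With the tool pointing down it reaches from about 0.225 to 0.725 m from the base axis. Payload 3.1 kg.
Tool frame: the origin (TCP) lies between the finger pads; the fingertips stand 19 mm ahead of it and the grasp point (between the pads) is the TCP; z points along the fingers, y is the line along which they close (so a half turn about z gives the same grasp; the last joint's range is limited). The gripper opens to 85 mm and grips with 20 to 120 N. Pads are 22 mm wide; open, the fingers measure 114 mm over their backs; the gripper's body (76 mm by 85 mm) begins 54 mm behind the grasp point. The pads swing forward as they close: fully open they stand 13 mm farther back than shut.
Start: joints at [1.119, 0.048, 0.099, 1.622, 0, 1.443], TCP at [0.167, 0.498, 0.216] pointing down, gripper open.
Joint ranges: [-2.91, 2.91], [-0.99, 1.94], [-1.21, 1.42], [-2.12, 2.29], [-1.49, 1.47], [-3.14, 3.14]. Speed limits (rad/s): [2.79, 2.79, 3.14, 3.14, 3.14, 3.14].

## Interface

Orientations are given as a rotation vector (axis times angle).
In Python, from bench import robot gives the robot as it stands.
- The arm moves only by the shell command python3 -m pendant 'ROWS' [FORCE]. ROWS is JSON, a list of rows, each a list of 7 numbers: the shift along the tool's x, y, z in mm, then the turn, a rotation vector about the tool's x, y, z in rad, then the opening, from 0 (shut) to 1 (fully open). In form: [[tx, ty, tz, wx, wy, wz, grip], ...]. A call has exactly 8 rows; each row is the pose to reach, as a shift and turn from the pose commanded when the call began, along the tool's axes at that moment; what a row does not reach only later rows make up. A row lasts 1/10 s, in which the tool goes at most 50 mm and 8.59 degrees, less where a joint would pass 70% of its speed; a pose out of reach is approached as far as the arm can. A call with a gripper value outside its range is refused whole. The fingers move at their own pace and stop on an object; FORCE is the grip in N (left out, the last holds). Time passes only in rows, so rows that repeat a pose let the fingers close, or fill a call up. It gives the time, the measured TCP pose, the force, the opening and the grip force at its end, in the units of the state.
- robot.get_state(): the state, without advancing time (a new reading comes with each control period).
- robot.get_image(name): name is "side" or "top" or "wrist"; returns the picture (420x560x3 uint8, red, green, blue); there is no depth.
- robot.camera_info(name): a dict with "intrinsics" (3x3 intrinsics, pixels), "T" (4x4, takes a point from camera to world coordinates). Camera axes: x right, y down, z forward; pixel columns grow to the right and rows downward; lengths in m; the calibration is good to about 2 mm. The wrist camera is an equidistant fisheye: a pixel r from the principal point sees the ray r / f radians off the axis. A picture is of the moment at which its call begins: read the wrist's pose just before it. camera_info takes no time and is no camera call; for the wrist camera it gives the pose at the moment of the call.
- robot.hand_in(): hands the job in; it is judged then, once.
The state is a dict: "clock": time; "qpos": joint angles; "qd": joint speeds; "joint_torque": joint torques, N m; "ee_pos": TCP position; "eef_rot": TCP orientation; "ft_force": force on the tool from outside, world axes, zero at the start; "ft_torque": the same for the moment, N m; "finger_gap": finger opening in m; "grip_force": force on a finger pad.
Only numpy, scipy, OpenCV 4.12 (cv2) and the standard library are available. Lean on these libraries where they do the work, as an engineer would, in place of code of your own. Each camera call takes 0.05 s, during which the arm holds its last target. There are 200 camera calls.

## Task

Take the capped sample tube out of its rest and press it down gently into the two empty spring clips on the front of the tube rotator until both snap shut around it, lying like the tube already loaded, cap at the same end. Then push it along in the clips until the underside of its cap rests against the clip, so that it cannot creep while it turns. Let go of it, and leave the other things on the bench where they are.

Things in the scene. Friction and masses are not known exactly. Their poses are not given: they have to be found in the camera images.
- tube: The sample tube to load: clear 50 ml centrifuge tube with a ribbed red screw cap, 20 to 50 g, lying in the rest. Origin: centre of its bottom end; its z axis runs along the tube to the cap. Body 28 mm in diameter and 99 mm long; the cap, 33.6 mm in diameter, spans z = 99 to 111 mm; its underside (shoulder) at z = 99 mm stands out 2.8 mm round the body.
- rotator: Fixed tube rotator: white motor housing at +y (from y = 93 mm, 137 mm high), bearing post at -y, between them a rotor on a shaft (radius 5) along y. Origin: on the bench under the rotor's middle; z up, -x front. Cross-bars at y = -40 and +30 mm, 12 wide, bear spring clips at both ends: rear row (x = +60) full, front row empty. Its geared drive holds the rotor still; over 40 N would damage it.
- shaft (a point): Fixed point on the shaft's axis, 110 mm above the bench and 54 mm to +y of the rotator's middle; rotator axes. The rotor stopped by chance up to 15 degrees off level, which is not measured. A tube seated in the front clips has its axis 65.4 mm from the shaft's axis (60 in front and 26 above when level); at home, the middle of its bottom end lies straight across from this point.
- front_row (a point): Fixed point on the base, rotator axes: where the axis of a tube seated in the front clips would run (along y) were the rotor level: x = -60, y = 0, z = 136 mm from the rotator's origin. As the rotor stopped anyhow, the true seat is up to 16 mm higher or lower than this, and with it up to 9 mm further to +x (if higher) or 5 mm to -x (if lower): find it by touch or by eye.
- front_clip (a point): Fixed point on the base 40 mm to -y of front_row: the cap-side clip, were the rotor level. A clip is two sprung steel fingers 10 mm wide along y, lips 40 mm apart, throat 23 mm, about 9 mm above the seated axis, over a firm pad. A tube laid on the lips is about 18 mm above its seat; both clips take about 10 N to pass; past them the force drops near zero or below; once on the pad it rises by 10 N/mm: stop.
- cap_stop (a point): Fixed point on the base, 45 mm to -y of front_row: level with the outer face of the cap-side clip, against which the underside of the cap must rest (tube bottom then 54 mm to +y of front_row, cap at the -y end). A seated tube slides along with a few N. From 10 mm to +y to 70 mm to +y of here, between the clips, nothing lies under the tube but the shaft 60 mm behind and 26 mm below it.
- tube_rest: Fixed white plastic rest, 70 x 80 mm, with two V-shaped saddles at y = -31 and +31 mm (6 mm thick, 39 mm high) that hold the tube lying along y, its axis 36 mm above the bench, cap towards -y, about mid-length over the middle. Origin: centre of its underside, z up. Between the saddles lies only the 6 mm thick base.
- beaker: Bystander: clear plastic beaker, 82 mm wide, 90 mm high. Origin: centre of its underside.
- timer: Bystander: white bench timer 67 x 63 x 19 mm. Origin: centre of its underside.
- petri_dish: Bystander: round dish, 92 mm across, 16 mm high. Origin: centre of its underside.
- pen: Bystander: marker pen, 135 mm long, 16 mm thick, lying. Origin: under its middle.
- bottle_dye: Bystander: small bottle with white cap, 32 mm wide, 62 mm high. Origin: centre of its underside.

How it is judged:
By the outcome, as a careful person would: the job done as asked, in the order asked, and still so for the second after the job is handed in, with the robot touching nothing.
It also fails if it takes over 72 s, if anything falls off the work surface, if the arm or the gripper's body presses on something with over 40 N, if the wrist force passes 120 N, or if a joint passes its speed limit or range.

## Working session

There is one attempt and no reset: what is moved stays moved. The work goes in short steps, Python scripts to look and compute and a shell command to move; the robot and the scene stay as the last step left them, time stands still between calls to the robot, and variables do not carry over. Pictures are saved under pics/ and viewed, at most 10 in all, crops included, and the job is handed in when it is done.

```bash
mkdir -p pics; ls
python3 - <<'E'
from bench import robot
import cv2,numpy as np
np.set_printoptions(precision=4,suppress=True)
for n in("top","side","wrist"):
    i=robot.camera_info(n);print(n,np.array(i["intrinsics"]).tolist());print(np.array(i["T"]))
    cv2.imwrite(f"pics/{n}0.png",robot.get_image(n)[:,:,::-1])
s=robot.get_state();print(s)
E
```

```text
pics
top [[389.72283370295025, 0.0, 280.35624160572877], [0.0, 389.72283370295025, 212.33811777229792], [0.0, 0.0, 1.0]]
[[ 0.0118 -0.9914  0.1304  0.4343]
 [-0.9995 -0.0156 -0.0284  0.0661]
 [ 0.0302 -0.13   -0.991   1.0639]
 [ 0.      0.      0.      1.    ]]
side [[441.4792321083549, 0.0, 280.61657031947067], [0.0, 441.4792321083549, 211.89016633931644], [0.0, 0.0, 1.0]]
[[-0.9211 -0.1645  0.3528  0.0977]
 [-0.389   0.4259 -0.8169  1.0246]
 [-0.0159 -0.8897 -0.4563  0.6543]
 [ 0.      0.      0.      1.    ]]
wrist [[325.19226210127806, 0.0, 280.772815842936], [0.0, 325.19226210127806, 208.98030519089292], [0.0, 0.0, 1.0]]
[[ 0.3185  0.9095  0.2671  0.0989]
 [ 0.9479 -0.3046 -0.0933  0.5199]
 [-0.0035  0.2829 -0.9591  0.3727]
 [ 0.      0.      0.      1.    ]]
{'clock': 0.15, 'qpos': array([ 1.1192,  0.0486,  0.0979,  1.622 , -0.    ,  1.443 ]), 'qd': array([-0.0005, -0.0012,  0.0056,  0.0002, -0.0001,  0.0015]), 'joint_torque': array([  0.0019, -33.9259,  32.0424,   0.0154,  -0.0002,  -0.    ]), 'ee_pos': array([0.1668, 0.4972, 0.2155]), 'eef_rot': array([-0.5063, -3.1   ,  0.0028]), 'ft_force': array([-0.7253, -0.493 , -0.1435]), 'ft_torque': array([ 0.004 ,  0.0188, -0.0267]), 'grip_force': 0.0, 'finger_gap': 0.08496343818836427}
```

View pics/top0.png

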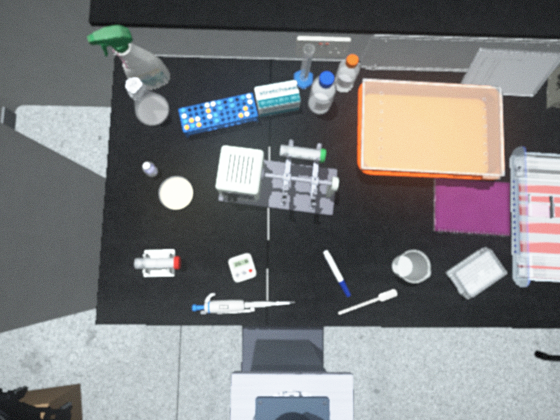

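View pics/side0.png

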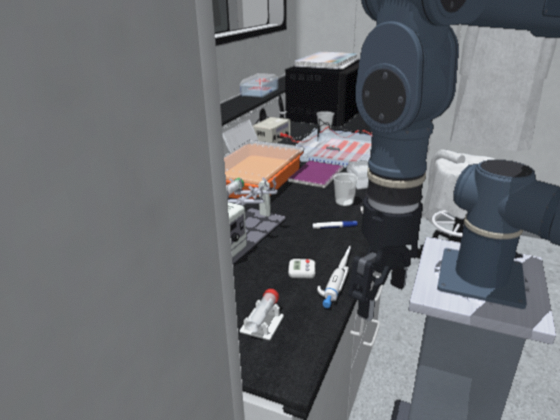

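The top view shows the rest with the tube (red cap at about 178,262, body to 137,263), and the rotator housing at (240,170), with the loaded tube's green cap at (322,154) and the front row empty near row 190. The side view shows the same rest at (262,318).

```bash
cat > h.py <<'E'
from bench import robot
import cv2,numpy as np
from scipy.spatial.transform import Rotation as R
np.set_printoptions(precision=4,suppress=True)
def ray(n,uv,info=None):
    i=info or robot.camera_info(n);K=np.array(i["intrinsics"]);T=np.array(i["T"])
    a=np.array([(uv[0]-K[0,2])/K[0,0],(uv[1]-K[1,2])/K[1,1]])
    if n=="wrist":
        r=np.linalg.norm(a);d=np.r_[a/r*np.sin(r),np.cos(r)] if r>0 else np.array([0,0,1.])
    else: d=np.r_[a,1]
    return T[:3,3],T[:3,:3]@d
def at(n,uv,z,info=None):
    o,d=ray(n,uv,info);return o+d*(z-o[2])/d[2]
def proj(n,p,info=None):
    i=info or robot.camera_info(n);K=np.array(i["intrinsics"]);T=np.array(i["T"])
    c=T[:3,:3].T@(np.asarray(p)-T[:3,3])
    if n=="wrist":
        t=np.arctan2(np.hypot(c[0],c[1]),c[2]);q=c[:2]/np.hypot(c[0],c[1])*t
    else:q=c[:2]/c[2]
    return q*K[0,0]+K[:2,2]
E
python3 - <<'E'
from h import *
im=cv2.imread("pics/top0.png")
a=cv2.resize(im[235:290,120:200],None,fx=5,fy=5,interpolation=3)
b=cv2.resize(im[130:220,205:350],None,fx=5,fy=5,interpolation=3)
c=np.zeros((280+300,800,3),np.uint8);c[:275,:400]=a
b=cv2.resize(im[130:220,205:350],None,fx=3.3,fy=3.3,interpolation=3);c[281:281+297,:b.shape[1]]=b[:297]
cv2.imwrite("pics/c1.png",c)
hsv=cv2.cvtColor(im,cv2.COLOR_BGR2HSV)
m=((hsv[...,0]<10)|(hsv[...,0]>170))&(hsv[...,1]>120)&(hsv[...,2]>80);m[:240]=0;m[285:]=0;m[:,200:]=0
ys,xs=np.nonzero(m);print("red",xs.min(),xs.max(),ys.min(),ys.max(),xs.mean(),ys.mean(), at("top",(xs.mean(),ys.mean()),.036))
w=cv2.imread("pics/wrist0.png")
print(proj("wrist",[.3,.37,.036]))
E
```

```text
red 174 180 256 269 176.85542168674698 262.30120481927713 [0.4345 0.304  0.036 ]
[219.7617 314.6344]
```

View pics/c1.png

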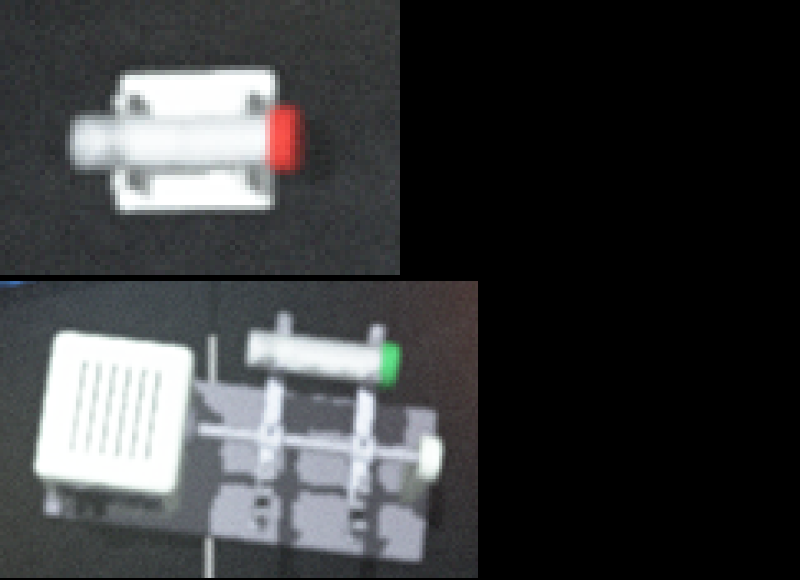

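The crop shows the tube lying along y in the rest, with its bottom end at about px (134,263) and cap end at (180.5,262). The shaft runs from (265.6,174.5) to (332,183), with cross-bar hubs at about (287,177) and (315,178).

Run:
```python
from h import *
print("tube bottom",at("top",(134,263.3),.036),"cap end",at("top",(180.5,262.3),.04))
C=lambda x,y:(205+x/3.3,130+(y-281)/3.3)
for nm,p,z in [("hub+30",(270,435),.115),("hub-40",(363,440),.115),("shaft hi",(200,428),.11),("shaft lo",(418,456),.11),("rear bottom",(248,346),.15),("rear cap",(400,364),.15),
 ("base BR",(420,560),.01),("base BL",(45,515),.01),("housing FR",(180,490),.137),("housing FL",(38,473),.137),("clip+30",(263,510),.13),("clip-40",(358,515),.13)]:
    print(nm,at("top",C(*p),z))
```

```text
tube bottom [0.4306 0.4139 0.036 ] cap end [0.4346 0.2937 0.04  ]
hub+30 [0.6489 0.0239 0.115 ]
hub-40 [ 0.6464 -0.0465  0.115 ]
shaft hi [0.6545 0.0768 0.11  ]
shaft lo [ 0.6359 -0.0889  0.11  ]
rear bottom [0.7073 0.0422 0.15  ]
rear cap [ 0.696  -0.0695  0.15  ]
base BR [ 0.5691 -0.1064  0.01  ]
base BL [0.6018 0.2046 0.01  ]
housing FR [0.6017 0.0903 0.137 ]
housing FL [0.6125 0.194  0.137 ]
clip+30 [0.5891 0.0292 0.13  ]
clip-40 [ 0.5865 -0.041   0.13  ]
```

```bash
python3 -m pendant '[[-40,-6,5,0,0,0.149,1],[-80,-12,15,0,0,0.298,1],[-120,-18,25,0,0,0.447,1],[-160,-25,35,0,0,0.596,1],[-200,-31,45,0,0,0.745,1],[-240,-38,55,0,0,0.894,1],[-275,-43,62,0,0,1.043,1],[-296,-46,65,0,0,1.192,1]]' 60
python3 - <<'E'
from h import *
i=robot.camera_info("wrist");s=robot.get_state();print(s["ee_pos"],R.from_rotvec(s["eef_rot"]).as_matrix())
im=robot.get_image("wrist")[:,:,::-1].copy();cv2.imwrite("pics/w1.png",im)
np.savez("w1.npz",K=i["intrinsics"],T=i["T"])
E
```

```text
clock: 0.95
ee_pos: [0.4346, 0.3578, 0.1496]
eef_rot: [2.169, 2.272, -0.004]
ft_force: [-1.1, 1.0, 0.9]
finger_gap: 0.0856
grip_force: 0.0
[0.4346 0.3578 0.1496] [[-0.0463  0.9989 -0.0016]
 [ 0.9989  0.0463 -0.0018]
 [-0.0017 -0.0016 -1.    ]]
```

View pics/w1.png

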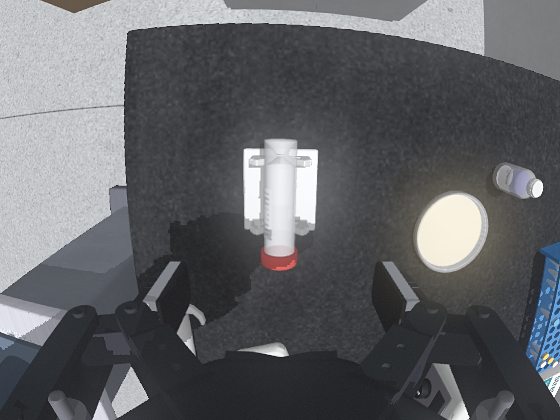

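The wrist view shows the tube with its bottom end at (281,141), the cap at (279,250–270), and the axis vertical near column 280.

Run:
```python
from h import *
d=np.load("w1.npz");i=dict(intrinsics=d["K"],T=d["T"])
print(at("wrist",(281,141),.045,i),at("wrist",(279,249),.045,i),at("wrist",(279,259),.052,i))
```

```text
[0.4323 0.4083 0.045 ] [0.4349 0.3147 0.045 ] [0.4352 0.3083 0.052 ]
```

```bash
python3 -m pendant '[[0,-1,40,0,0,0.018,1],[1,-1,75,0,0,0.018,1],[1,-1,100,0,0,0.018,1],[1,-1,113,0,0,0.018,1],[1,-1,113,0,0,0.018,1],[1,-1,113,0,0,0.018,0],[1,-1,113,0,0,0.018,0],[1,-1,113,0,0,0.018,0]]' 60
python3 -m pendant '[[0,0,0,0,0,0,0],[0,0,0,0,0,0,0],[0,0,0,0,0,0,0],[0,0,0,0,0,0,0],[0,0,-10,0,0,0,0],[0,0,-40,0,0,0,0],[0,0,-80,0,0,0,0],[0,0,-120,0,0,0,0]]' 60
```

```text
clock: 1.8
ee_pos: [0.4333, 0.3618, 0.0406]
eef_rot: [2.179, 2.262, 0.006]
ft_force: [0.6, 0.4, -0.5]
finger_gap: 0.0438
grip_force: 0.0
clock: 2.6
ee_pos: [0.4315, 0.3605, 0.1598]
eef_rot: [-2.18, -2.262, 0.002]
ft_force: [1.2, -0.4, 0.7]
finger_gap: -0.0002
grip_force: 0.0
```

```bash
python3 -m pendant '[[0,0,0,0,0,0,1],[0,0,0,0,0,0,1],[0,0,0,0,0,0,1],[0,0,0,0,0,0,1],[0,0,0,0,0,0,1],[0,0,0,0,0,0,1],[0,0,0,0,0,0,1],[0,0,0,0,0,0,1]]' 60
python3 - <<'E'
from h import *
i=robot.camera_info("wrist");s=robot.get_state();print(s["ee_pos"],R.from_rotvec(s["eef_rot"]).as_matrix())
im=robot.get_image("wrist")[:,:,::-1].copy();cv2.imwrite("pics/w2.png",im)
np.savez("w2.npz",K=i["intrinsics"],T=i["T"])
E
```

```text
clock: 3.4
ee_pos: [0.4319, 0.3608, 0.1582]
eef_rot: [-2.18, -2.262, 0.001]
ft_force: [-0.7, -0.1, 1.0]
finger_gap: 0.0856
grip_force: 0.0
[0.4319 0.3608 0.1582] [[-0.037   0.9993 -0.0004]
 [ 0.9993  0.037  -0.0002]
 [-0.0002 -0.0004 -1.    ]]
```

View pics/w2.png

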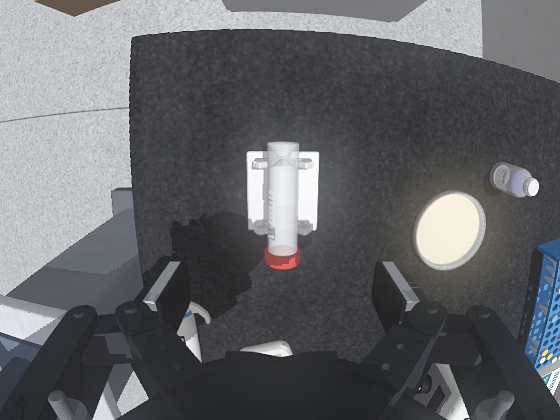

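The tube is unmoved (bottom end at (282,143), cap at (283,258)). The fingers closed above its axis, because the pads stand farther back while open. I'll go lower and watch the gap before lifting.

```bash
python3 -m pendant '[[0,1,40,0,0,0,1],[-1,1,80,0,0,0,1],[-1,1,115,0,0,0,1],[-1,1,129,0,0,0,1],[-1,1,129,0,0,0,1],[-1,1,129,0,0,0,1],[-1,1,129,0,0,0,1],[-1,1,129,0,0,0,1]]' 60
python3 -m pendant '[[0,0,0,0,0,0,0.2],[0,0,0,0,0,0,0.2],[0,0,0,0,0,0,0.2],[0,0,0,0,0,0,0.2],[0,0,0,0,0,0,0.2],[0,0,0,0,0,0,0.2],[0,0,0,0,0,0,0.2],[0,0,0,0,0,0,0.2]]' 40
```

```text
clock: 4.25
ee_pos: [0.4348, 0.361, 0.032]
eef_rot: [2.179, 2.261, 0.007]
ft_force: [0.3, -0.0, -0.1]
finger_gap: 0.0854
grip_force: 0.0
clock: 5.05
ee_pos: [0.4332, 0.3599, 0.0295]
eef_rot: [2.18, 2.262, 0.001]
ft_force: [1.3, -0.5, 0.2]
finger_gap: 0.0183
grip_force: 30.5
```

Run:
```python
from h import *
im=robot.get_image("wrist")[:,:,::-1].copy();t=robot.get_image("side")[:,:,::-1].copy()
w=cv2.resize(im[100:400,130:430],(500,500),interpolation=3);z=cv2.resize(t[255:375,220:292],(300,500),interpolation=3)
cv2.imwrite("pics/w3.png",np.hstack([w,z]))
```

```text
(no output)
```

View pics/w3.png

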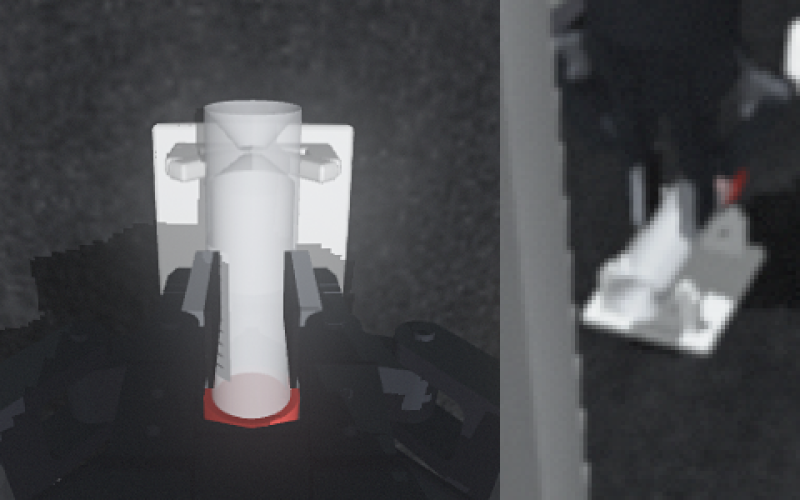

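The left crop shows the pads against the tube's sides, with inner pad edges at crop x 218 and 285 inside the tube's silhouette (205–300). The tube's bottom rim is at crop row 100. I'll check which height this corresponds to.

Run:
```python
from h import *
i=robot.camera_info("wrist");s=robot.get_state();print(s["ee_pos"],s["finger_gap"],s["grip_force"])
f=lambda p:((proj("wrist",p,i)-[130,100])*500/300).round()
for z in(.022,.036,.05):print("bottom rim L,R",z,f([.4323-.014,.409,z]),f([.4323+.014,.409,z]))
for z in(.005,.015,.025,.035,.047):
  print("tip",z,f([.4332-.0092,.371,z]),f([.4332+.0092,.371,z]))
for z in(.036,.045,.05): print("tube sides at y=.371",z,f([.4335-.014,.371,z]),f([.4335+.014,.371,z]))
print("cap",f([.435,.311,.053]))
```

```text
[0.4332 0.3599 0.0295] 0.018510074814330972 30.53537254105322
bottom rim L,R 0.022 [208.  97.] [299. 100.]
bottom rim L,R 0.036 [204. 104.] [304. 107.]
bottom rim L,R 0.05 [200. 112.] [309. 116.]
tip 0.005 [226. 198.] [278. 200.]
tip 0.015 [225. 208.] [279. 209.]
tip 0.025 [223. 218.] [281. 220.]
tip 0.035 [222. 229.] [283. 232.]
tip 0.047 [220. 245.] [285. 247.]
tube sides at y=.371 0.036 [207. 230.] [300. 233.]
tube sides at y=.371 0.045 [204. 242.] [302. 245.]
tube sides at y=.371 0.05 [203. 249.] [304. 252.]
cap [251. 422.]
```

The tips are at about z = 0.048, agreeing with the 18 mm chord, so they only pinch the top of the tube. I'll open, go lower in stages and watch the force.

```bash
python3 -m pendant '[[0,0,0,0,0,0,1],[0,0,0,0,0,0,1],[0,0,0,0,0,0,1],[0,0,0,0,0,0,1],[0,0,3,0,0,0,1],[0,0,6,0,0,0,1],[0,0,9,0,0,0,1],[0,0,12,0,0,0,1]]' 40
python3 -m pendant '[[0,0,2,0,0,0,1],[0,0,2,0,0,0,0.3],[0,0,2,0,0,0,0.3],[0,0,2,0,0,0,0.3],[0,0,2,0,0,0,0.3],[0,0,2,0,0,0,0.3],[0,0,2,0,0,0,0.3],[0,0,2,0,0,0,0.3]]' 40
```

```text
clock: 5.95
ee_pos: [0.4328, 0.3598, 0.0169]
eef_rot: [-2.18, -2.262, 0.001]
ft_force: [-0.9, 0.9, 0.2]
finger_gap: 0.0853
grip_force: 0.0
clock: 6.75
ee_pos: [0.4333, 0.36, 0.0158]
eef_rot: [2.18, 2.262, 0.001]
ft_force: [0.2, 0.2, 2.0]
finger_gap: 0.026
grip_force: 30.3
```

```bash
python3 -m pendant '[[0,0,0,0,0,0,1],[0,0,0,0,0,0,1],[0,0,0,0,0,0,1],[0,0,3,0,0,0,1],[0,0,6,0,0,0,1],[0,0,9,0,0,0,1],[0,0,12,0,0,0,1],[0,0,12,0,0,0,1]]' 40
python3 -m pendant '[[0,0,0,0,0,0,1],[0,0,0,0,0,0,0],[0,0,0,0,0,0,0],[0,0,0,0,0,0,0],[0,0,0,0,0,0,0],[0,0,0,0,0,0,0],[0,0,0,0,0,0,0],[0,0,0,0,0,0,0]]' 40
python3 - <<'E'
from h import *
i=robot.camera_info("wrist");im=robot.get_image("wrist")[:,:,::-1].copy();t=robot.get_image("side")[:,:,::-1].copy()
w=cv2.resize(im[100:400,130:430],(500,500),interpolation=3);z=cv2.resize(t[255:375,220:292],(300,500),interpolation=3)
cv2.imwrite("pics/w4.png",np.hstack([w,z]))
f=lambda p:((proj("wrist",p,i)-[130,100])*500/300).round()
for z in(.005,.015,.025,.035,.047):
  print("tip",z,f([.4332-.014,.371,z]),f([.4332+.014,.371,z]))
E
```

```text
clock: 7.55
ee_pos: [0.4325, 0.3596, 0.0026]
eef_rot: [-2.18, -2.262, 0.002]
ft_force: [0.1, 1.0, -0.2]
finger_gap: 0.0852
grip_force: 0.0
clock: 8.35
ee_pos: [0.4333, 0.36, 0.0037]
eef_rot: [2.18, 2.262, 0.001]
ft_force: [0.4, -0.3, 2.4]
finger_gap: 0.0262
grip_force: 39.4
tip 0.005 [207. 224.] [297. 227.]
tip 0.015 [204. 236.] [300. 240.]
tip 0.025 [201. 250.] [303. 254.]
tip 0.035 [198. 266.] [306. 269.]
tip 0.047 [193. 287.] [311. 291.]
```

View pics/w4.png

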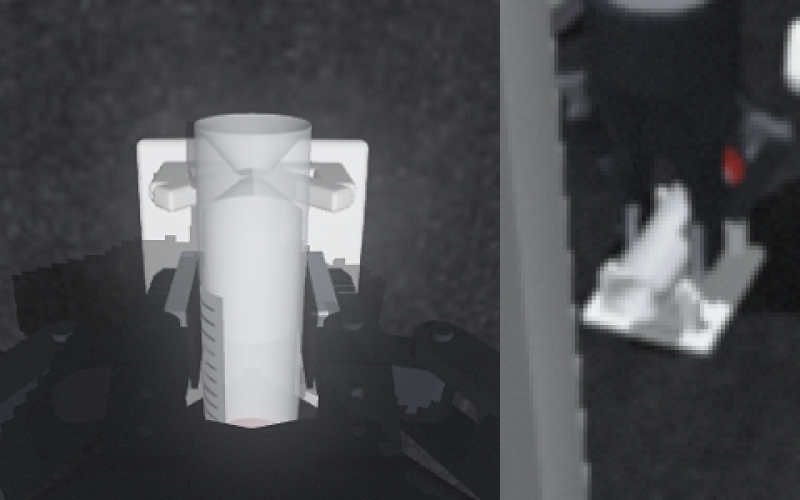

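The pads now reach below the tube's axis (tips near crop row 252, z≈0.025), which is a firm hold. Lifting and carrying it to a stand-off in front of the clips.

```bash
python3 -m pendant '[[0,0,0,0,0,0,0],[0,0,0,0,0,0,0],[0,0,-10,0,0,0,0],[0,0,-35,0,0,0,0],[0,0,-70,0,0,0,0],[0,0,-110,0,0,0,0],[0,0,-145,0,0,0,0],[0,0,-175,0,0,0,0]]' 50
python3 -m pendant '[[-30,5,0,0,0,0,0],[-80,15,0,0,0,0.02,0],[-130,25,0,0,0,0.04,0],[-180,35,0,0,0,0.06,0],[-230,45,0,0,0,0.08,0],[-280,55,0,0,0,0.1,0],[-325,63,0,0,0,0.12,0],[-360,68,0,0,0,0.142,0]]' 50
python3 - <<'E'
from h import *
i=robot.camera_info("wrist");s=robot.get_state();print(s["ee_pos"],R.from_rotvec(s["eef_rot"]).as_matrix()[:,0],s["finger_gap"])
im=robot.get_image("wrist")[:,:,::-1].copy();cv2.imwrite("pics/w5.png",im)
np.savez("w5.npz",K=i["intrinsics"],T=i["T"])
E
```

```text
clock: 9.25
ee_pos: [0.4329, 0.3601, 0.181]
eef_rot: [-2.18, -2.262, -0.002]
ft_force: [0.6, -0.2, -0.5]
finger_gap: 0.026
grip_force: 49.5
clock: 10.05
ee_pos: [0.5142, -0.0001, 0.1786]
eef_rot: [2.338, 2.099, -0.0]
ft_force: [0.4, 0.1, -0.0]
finger_gap: 0.0262
grip_force: 49.5
[ 0.5142 -0.0001  0.1786] [ 0.1074  0.9942 -0.0003] 0.02615620462014173
```

View pics/w5.png

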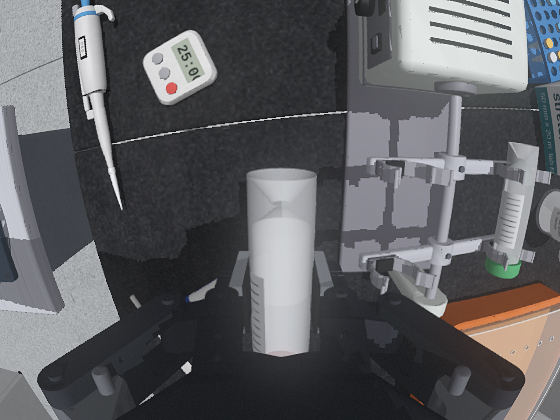

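The view shows the held tube (bottom rim at (281,172)) and the front clips at about (385,168) and (385,268). The shaft hubs are at (453,167) and (442,252), and the loaded tube's green cap is at (503,268). I'll overlay the model at three tilts.

```bash
cat >> h.py <<'E'
import json
O=np.array([.647,-.006,0]);yaw=np.deg2rad(-6)
def W(p,phi=0,O=O,yaw=yaw):
    "rotor-fixed point (x,y,z about shaft axis) -> world"
    c,s=np.cos(phi),np.sin(phi);x,y,z=p
    q=np.array([c*x+s*z,y,-s*x+c*z+.11])
    return R.from_euler("z",yaw).as_matrix()@q+O
E
python3 - <<'E'
from h import *
d=np.load("w5.npz");i=dict(intrinsics=d["K"],T=d["T"])
im=cv2.imread("pics/w5.png");S=4;x0,y0=345,135
c=cv2.resize(im[y0:y0+150,x0:x0+200],None,fx=S,fy=S,interpolation=cv2.INTER_CUBIC)
f=lambda p:tuple(int(v) for v in ((proj("wrist",p,i)-[x0-.0,y0-.0]+.5)*S).round())
for y in(-50,54):cv2.drawMarker(c,f(W((0,y/1e3,0))),(0,255,255),0,14,1)
cv2.line(c,f(W((0,-.05,0))),f(W((0,.054,0))),(0,255,255),1)
for phi,col in((-12,(0,0,255)),(0,(0,255,0)),(12,(255,0,0))):
    P=lambda x,y,z:f(W((x/1e3,y/1e3,z/1e3),np.deg2rad(phi)))
    for y in(35,-35):
        for x in(-71.5,-48.5):cv2.drawMarker(c,P(x,y,35),col,1,10,1)
    cv2.line(c,P(60,-54+0,26),P(60,45,26),col,1)   # rear tube axis
    for y in (36,-34): cv2.line(c,P(-60,y,0),P(60,y,0),col,1)
cv2.imwrite("pics/w6.png",c)
for p in((453,167),(442,252)):print(at("wrist",p,.118,i))
E
```

```text
[0.6463 0.0253 0.118 ]
[ 0.6398 -0.0431  0.118 ]
```

View pics/w6.png

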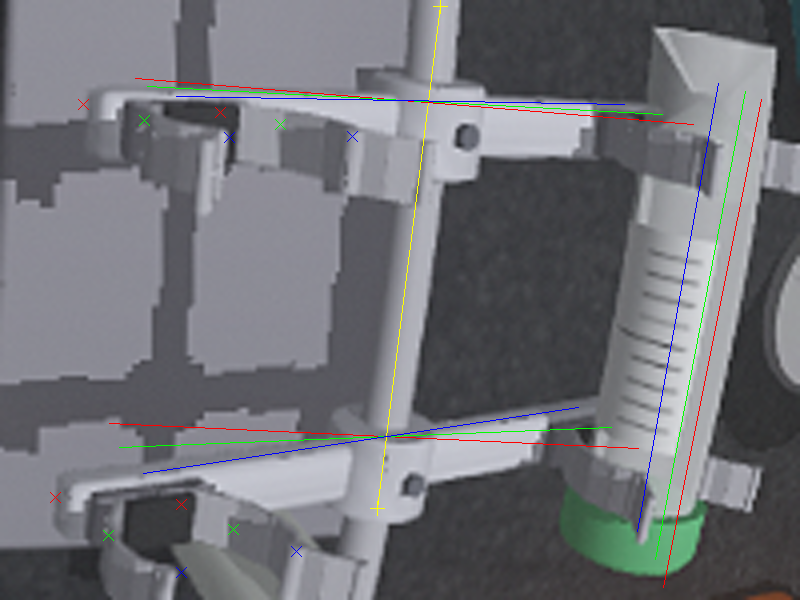

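The overlay shows the 12° front-high model matching the bar slopes, the rear tube and the front fingers. The shaft sits about 2 mm to -x of my estimate. I'll tilt the tool 12° about the tube's axis, move above the clips and approach along their opening direction.

```bash
python3 -m pendant '[[0,0,-10,0.03,0,0,0],[1,15,-16,0.06,0,0,0],[1,30,-16,0.09,0,0,0],[2,45,-16,0.13,0,0,0],[3,60,-16,0.17,0,0,0],[3,75,-16,0.209,0,0,0],[3,87,-16,0.209,0,0,0],[3,87,-16,0.209,0,0,0]]' 50
python3 -m pendant '[[0,0,10,0,0,0,0],[0,0,20,0,0,0,0],[0,0,30,0,0,0,0],[0,0,36,0,0,0,0],[0,0,40,0,0,0,0],[0,0,40,0,0,0,0],[0,0,40,0,0,0,0],[0,0,40,0,0,0,0]]' 50
python3 - <<'E'
from h import *
s=robot.get_state();M=R.from_rotvec(s["eef_rot"]).as_matrix();print(s["ee_pos"],M);print(s["ft_force"]@M)
O=np.array([.6445,-.007,.0]);p=R.from_euler("z",6,degrees=True).apply(s["ee_pos"]-.0325*M[:,2]-O);print("tube at grip, rotator axes",p)
E
```

```text
clock: 10.9
ee_pos: [0.602, -0.0032, 0.1928]
eef_rot: [-2.213, -1.992, 0.211]
ft_force: [-0.2, 0.4, 0.2]
finger_gap: 0.026
grip_force: 49.5
clock: 11.7
ee_pos: [0.5931, -0.0026, 0.1559]
eef_rot: [-2.215, -1.994, 0.208]
ft_force: [-0.2, -0.3, -0.1]
finger_gap: 0.026
grip_force: 49.5
[ 0.5931 -0.0026  0.1559] [[ 0.1048  0.9731 -0.2053]
 [ 0.9945 -0.1026  0.0216]
 [ 0.     -0.2064 -0.9785]]
[-0.3181 -0.1252  0.1539]
tube at grip, rotator axes [-0.0448 -0.001   0.1877]
```

```bash
python3 -m pendant '[[-4,0,0,0,0,0,0],[-4,0,5,0,0,0,0],[-4,0,10,0,0,0,0],[-4,0,14,0,0,0,0],[-4,0,16,0,0,0,0],[-4,0,18,0,0,0,0],[-4,0,18,0,0,0,0],[-4,0,18,0,0,0,0]]' 60
cat > st.py <<'E'
from h import *
s=robot.get_state();M=R.from_rotvec(s["eef_rot"]).as_matrix();O=np.array([.6445,-.007,.0])
print("F tool",s["ft_force"]@M,"T tool",s["ft_torque"]@M,"gap",s["finger_gap"])
p=R.from_euler("z",6,degrees=True).apply(s["ee_pos"]-.0325*M[:,2]-O);print("tube rot axes",p*1e3,"tilt",M[:,2])
E
python3 st.py
```

```text
clock: 12.5
ee_pos: [0.5888, -0.0062, 0.1377]
eef_rot: [-2.214, -1.993, 0.209]
ft_force: [0.0, 0.3, -1.1]
finger_gap: 0.0258
grip_force: 60.8
F tool [0.2529 0.2417 1.0948] T tool [-0.1912  0.0273 -0.0069] gap 0.02582987089861297
tube rot axes [-48.7921  -4.9902 169.5281] tilt [-0.2063  0.0217 -0.9783]
```

```bash
python3 -m pendant '[[0,0,1,0,0,0,0],[0,0,2,0,0,0,0],[0,0,3,0,0,0,0],[0,0,4,0,0,0,0],[0,0,5,0,0,0,0],[0,0,6,0,0,0,0],[0,0,6,0,0,0,0],[0,0,6,0,0,0,0]]' 60;python3 st.py
```

```text
clock: 13.3
ee_pos: [0.589, -0.0063, 0.1336]
eef_rot: [-2.217, -1.995, 0.205]
ft_force: [3.8, 0.2, 5.8]
finger_gap: 0.0256
grip_force: 61.5
F tool [ 0.5957  2.4952 -6.4612] T tool [-0.5632  0.0799  0.1087] gap 0.025560365795684294
tube rot axes [-48.6931  -5.0642 165.442 ] tilt [-0.2019  0.0212 -0.9792]
```

Contact came 17.8 mm above the predicted seat, as expected for the lips, with a slight sideways load. I'll shift 1.5 mm and press on.

```bash
python3 -m pendant '[[0,1.5,0,0,0,0,0],[0,1.5,1,0,0,0,0],[0,1.5,2,0,0,0,0],[0,1.5,3,0,0,0,0],[0,1.5,4,0,0,0,0],[0,1.5,4,0,0,0,0],[0,1.5,4,0,0,0,0],[0,1.5,4,0,0,0,0]]' 60;python3 st.py
```

```text
clock: 14.1
ee_pos: [0.5893, -0.0063, 0.1314]
eef_rot: [-2.217, -1.996, 0.204]
ft_force: [1.1, -0.0, 11.1]
finger_gap: 0.0259
grip_force: 62.1
F tool [  0.0911  -1.1738 -11.1173] T tool [0.1021 0.0272 0.0445] gap 0.02586677702875363
tube rot axes [-48.403   -5.0379 163.185 ] tilt [-0.2014  0.0211 -0.9793]
```

```bash
python3 -m pendant '[[0,0,1,0,0,0,0],[0,0,2,0,0,0,0],[0,0,3,0,0,0,0],[0,0,4,0,0,0,0],[0,0,4,0,0,0,0],[0,0,4,0,0,0,0],[0,0,4,0,0,0,0],[0,0,4,0,0,0,0]]' 60;python3 st.py
```

```text
clock: 14.9
ee_pos: [0.5881, -0.0061, 0.1268]
eef_rot: [-2.216, -1.995, 0.206]
ft_force: [0.3, -0.1, 9.8]
finger_gap: 0.0256
grip_force: 61.9
F tool [-0.0983 -1.7025 -9.6503] T tool [ 0.1094  0.0368 -0.0367] gap 0.025618205519473216
tube rot axes [-49.5815  -5.0486 158.6347] tilt [-0.2027  0.0213 -0.979 ]
```

```bash
python3 -m pendant '[[0,0,1,0,0,0,0],[0,0,2,0,0,0,0],[0,0,3,0,0,0,0],[0,0,4,0,0,0,0],[0,0,4,0,0,0,0],[0,0,4,0,0,0,0],[0,0,4,0,0,0,0],[0,0,4,0,0,0,0]]' 60;python3 st.py
```

```text
clock: 15.7
ee_pos: [0.5855, -0.0059, 0.1182]
eef_rot: [-2.212, -1.991, 0.212]
ft_force: [-1.0, 0.0, -5.1]
finger_gap: 0.0255
grip_force: 60.3
F tool [-0.0957  0.0683  5.1768] T tool [-0.1327 -0.0414 -0.0075] gap 0.025543787227809634
tube rot axes [-51.9794  -5.0479 150.0164] tilt [-0.2095  0.022  -0.9776]
```

```bash
python3 -m pendant '[[0,0,0.5,0,0,0,0],[0,0,1,0,0,0,0],[0,0,1.5,0,0,0,0],[0,0,2,0,0,0,0],[0,0,2,0,0,0,0],[0,0,2,0,0,0,0],[0,0,2,0,0,0,0],[0,0,2,0,0,0,0]]' 60;python3 st.py
```

```text
clock: 16.5
ee_pos: [0.5857, -0.0059, 0.1181]
eef_rot: [-2.214, -1.993, 0.21]
ft_force: [-4.8, 0.2, -0.8]
finger_gap: 0.0258
grip_force: 60.6
F tool [-0.3057 -4.5061  1.7611] T tool [ 0.6608 -0.0999 -0.0081] gap 0.025783304848920375
tube rot axes [-51.8312  -5.0316 149.849 ] tilt [-0.2069  0.0217 -0.9781]
```

The tube has snapped in and is on the pad. I'll relieve the side load, then slide it along +y, watching for the cap stop.

```bash
python3 -m pendant '[[0,-1,0.5,0,0,0,0],[0,-1.5,0.5,0,0,0,0],[0,-1.5,0.5,0,0,0,0],[1,-1.5,0.5,0,0,0,0],[2,-1.5,0.5,0,0,0,0],[3,-1.5,0.5,0,0,0,0],[4,-1.5,0.5,0,0,0,0],[4,-1.5,0.5,0,0,0,0]]' 60;python3 st.py
```

```text
clock: 17.3
ee_pos: [0.5857, -0.0016, 0.1176]
eef_rot: [-2.215, -1.994, 0.207]
ft_force: [3.4, -1.7, -2.0]
finger_gap: 0.0256
grip_force: 60.7
F tool [-1.3711  3.9116  1.2449] T tool [-0.7603 -0.1797  0.0747] gap 0.025551353640334725
tube rot axes [-52.3293  -0.7851 149.4132] tilt [-0.2047  0.0218 -0.9786]
```

```bash
python3 -m pendant '[[0.5,0,0,0,0,0,0],[1,0,0,0,0,0,0],[1.5,0,0,0,0,0,0],[2,0,0,0,0,0,0],[2.5,0,0,0,0,0,0],[3,0,0,0,0,0,0],[3,0,0,0,0,0,0],[3,0,0,0,0,0,0]]' 60;python3 st.py
```

```text
clock: 18.1
ee_pos: [0.5855, 0.0012, 0.1174]
eef_rot: [-2.214, -1.993, 0.209]
ft_force: [4.8, -2.1, -4.8]
finger_gap: 0.0257
grip_force: 60.4
F tool [-1.5539  5.9023  3.6299] T tool [-1.3718 -0.2376 -0.0214] gap 0.025729217807248905
tube rot axes [-52.8418   2.0283 149.1576] tilt [-0.206   0.0218 -0.9783]
```

```bash
python3 -m pendant '[[0.5,1,0.5,0,0,0,0],[1,1,0.5,0,0,0,0],[1.5,1,0.5,0,0,0,0],[2,1,0.5,0,0,0,0],[2.5,1,0.5,0,0,0,0],[2.5,1,0.5,0,0,0,0],[2.5,1,0.5,0,0,0,0],[2.5,1,0.5,0,0,0,0]]' 60;python3 st.py
```

```text
clock: 18.9
ee_pos: [0.586, 0.004, 0.1171]
eef_rot: [-2.213, -1.993, 0.209]
ft_force: [-0.2, 0.6, -0.5]
finger_gap: 0.0257
grip_force: 60.9
F tool [ 0.5847 -0.172   0.589 ] T tool [-0.2996 -0.0102  0.004 ] gap 0.025732990199584842
tube rot axes [-52.5195   4.7866 148.9334] tilt [-0.2069  0.0223 -0.9781]
```

```bash
python3 -m pendant '[[0.5,0,0,0,0,0,0],[1,0,0,0,0,0,0],[1.5,0,0,0,0,0,0],[2,0,0,0,0,0,0],[2,0,0,0,0,0,0],[2,0,0,0,0,0,0],[2,0,0,0,0,0,0],[2,0,0,0,0,0,0]]' 60;python3 st.py
```

```text
clock: 19.7
ee_pos: [0.5866, 0.0057, 0.117]
eef_rot: [-2.214, -1.993, 0.209]
ft_force: [0.5, 0.1, 0.6]
finger_gap: 0.0258
grip_force: 60.9
F tool [ 0.1797  0.3016 -0.6916] T tool [-0.1674  0.0519  0.0389] gap 0.02579266805970612
tube rot axes [-52.1795   6.5427 148.8107] tilt [-0.2063  0.0219 -0.9783]
```

```bash
python3 -m pendant '[[0.5,0,0,0,0,0,0],[1,0,0,0,0,0,0],[1.5,0,0,0,0,0,0],[2,0,0,0,0,0,0],[2,0,0,0,0,0,0],[2,0,0,0,0,0,0],[2,0,0,0,0,0,0],[2,0,0,0,0,0,0]]' 60;python3 st.py
```

```text
clock: 20.5
ee_pos: [0.5868, 0.0066, 0.1169]
eef_rot: [-2.216, -1.993, 0.211]
ft_force: [0.3, -4.4, 0.3]
finger_gap: 0.026
grip_force: 61.0
F tool [-4.3318  0.7209 -0.4323] T tool [-0.1318 -1.0799  0.072 ] gap 0.025984034323928887
tube rot axes [-52.0728   7.5101 148.7402] tilt [-0.2064  0.02   -0.9783]
```

```bash
python3 -m pendant '[[0.5,0,0,0,0,0,0],[1,0,0,0,0,0,0],[1.5,0,0,0,0,0,0],[1.5,0,0,0,0,0,0],[1.5,0,0,0,0,0,0],[1.5,0,0,0,0,0,0],[1.5,0,0,0,0,0,0],[1.5,0,0,0,0,0,0]]' 60;python3 st.py
python3 - <<'E'
from h import *
i=robot.camera_info("wrist");np.savez("w7.npz",K=i["intrinsics"],T=i["T"])
w=robot.get_image("wrist")[:,:,::-1];cv2.imwrite("pics/w7.png",w)
t=robot.get_image("top")[:,:,::-1];cv2.imwrite("pics/t7.png",t)
O=np.array([.6445,-.007,0])
print("predicted bottom rim top", proj("wrist",W((-.06,.054,.026+.014),np.deg2rad(12),O=O),i),"for 3mm less",proj("wrist",W((-.06,.051,.026+.014),np.deg2rad(12),O=O),i))
E
```

```text
clock: 21.3
ee_pos: [0.5868, 0.0066, 0.1169]
eef_rot: [-2.217, -1.994, 0.214]
ft_force: [-1.2, -7.1, 0.4]
finger_gap: 0.0259
grip_force: 60.9
F tool [-7.1756 -0.5115 -0.2393] T tool [-0.2312 -1.7449  0.0015] gap 0.025850497498153147
tube rot axes [-52.0632   7.6239 148.7098] tilt [-0.2068  0.0174 -0.9782]
predicted bottom rim top [276.9479 187.3508] for 3mm less [276.9934 195.5981]
```

It's firmly stopped: no motion as the push rose to 7 N. I'll ease the push, open and withdraw along the tool axis.

```bash
python3 -m pendant '[[-1,0,0,0,0,0,0],[-1.5,0,0,0,0,0,0],[-1.5,0,0,0,0,0,0.65],[-1.5,0,0,0,0,0,0.65],[-1.5,0,0,0,0,0,0.65],[-1.5,0,0,0,0,0,0.65],[-1.5,0,0,0,0,0,0.65],[-1.5,0,0,0,0,0,0.65]]' 60;python3 st.py
python3 -m pendant '[[-1.5,0,-5,0,0,0,0.65],[-1.5,0,-15,0,0,0,0.65],[-1.5,0,-30,0,0,0,0.65],[-1.5,0,-50,0,0,0,0.65],[-1.5,0,-70,0,0,0,0.65],[-1.5,0,-90,0,0,0,0.65],[-1.5,0,-100,0,0,0,0.65],[-1.5,0,-100,0,0,0,0.65]]'
python3 -m pendant '[[0,-15,0,0,0,0,0.65],[0,-30,0,0,0,0,0.65],[0,-45,0,0,0,0,0.65],[0,-60,0,0,0,0,0.65],[0,-70,0,0,0,0,0.65],[0,-70,0,0,0,0,0.65],[0,-70,0,0,0,0,0.65],[0,-70,0,0,0,0,0.65]]'
python3 - <<'E'
from h import *
i=robot.camera_info("wrist")
w=robot.get_image("wrist")[:,:,::-1];cv2.imwrite("pics/w8.png",w)
O=np.array([.6445,-.007,0]);q=proj("wrist",W((-.06,0,.026),np.deg2rad(12),O=O),i);print(q)
x0=int(np.clip(q[0]-90,0,560-190));y0=int(np.clip(q[1]-70,0,420-140));print(x0,y0)
cv2.imwrite("pics/w8c.png",cv2.resize(w[y0:y0+140,x0:x0+190],None,fx=4,fy=4,interpolation=2))
E
```

```text
clock: 22.2
ee_pos: [0.5868, 0.0079, 0.1169]
eef_rot: [-2.214, -1.993, 0.209]
ft_force: [-0.1, 0.4, -0.3]
finger_gap: 0.0555
grip_force: 0.0
F tool [ 0.4098 -0.1252  0.2839] T tool [-0.1684 -0.0421 -0.0151] gap 0.05551671951839091
tube rot axes [-52.2291   8.739  148.6833] tilt [-0.2064  0.022  -0.9782]
clock: 23.0
ee_pos: [0.6087, 0.0037, 0.2177]
eef_rot: [-2.218, -1.996, 0.204]
ft_force: [0.8, 0.2, 0.0]
finger_gap: 0.0552
grip_force: 0.0
clock: 23.8
ee_pos: [0.5395, 0.011, 0.2288]
eef_rot: [-2.214, -1.993, 0.209]
ft_force: [0.4, -0.1, 0.3]
finger_gap: 0.0554
grip_force: 0.0
[371.7138 223.6426]
281 153
```

View pics/w8c.png

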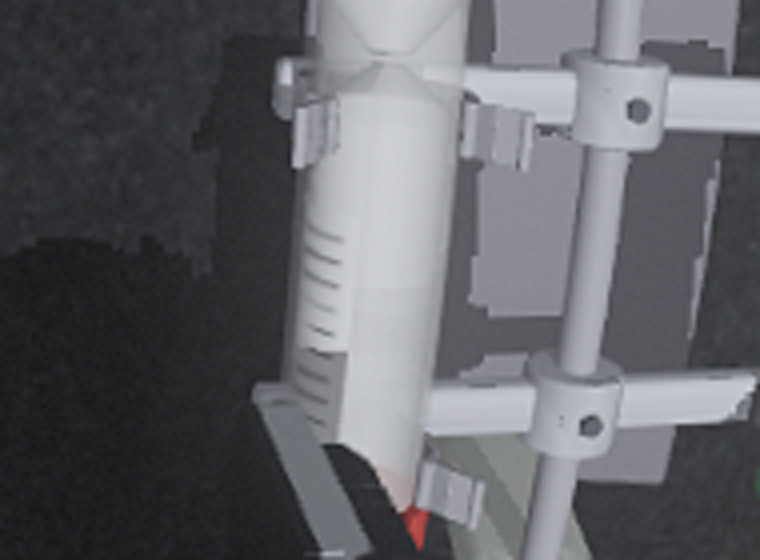

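The last view shows the tube lying in both clips, with the clip fingers around it at crop (315,130)/(500,130) and (450,490). The red cap begins right at the outer face of the cap-side clip, and the gripper is clear.

```bash
python3 -c "
from bench import robot
print(robot.hand_in())"
```

```text
the job is handed in; nothing more can be done
None
```

The tube is snapped into both front clips, cap at the -y end, with the underside of its cap pushed against the cap-side clip; I let go of it and handed the job in at about 24 s (no verdict came back).

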